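# Fit the matching tube rotor on the keyed spindle

### The arm

A 6-joint arm with a two-finger parallel gripper is mounted at the origin on the work surface. World frame = base frame: x ahead of the robot, y to its left, z up, the work surface at z = 0. Lengths are in mm, angles in degrees, forces in N, time in s.
With the tool pointing down it reaches from about 350 to 850 mm from the base axis. Payload 8.1 kg.
Tool frame: the origin (TCP) lies midway between the tips of the shut fingers; the grasp point (between the pads) lies grip_depth behind it (grip_depth is the distance from the TCP to the grasp point, in mm); z points along the fingers, y is the line along which they close (so a half turn about z gives the same grasp; the last joint's range is limited). The gripper opens to 85 mm and grips with 20 to 120 N. Pads are 22 mm wide; open, the fingers measure 114 mm over their backs; the gripper's body (76 mm by 85 mm) begins 54 mm behind the grasp point. The pads swing forward as they close: fully open they stand 13 mm farther back than shut.
Start: joints at [-76.284, 7.471, 85.268, -0, 87.261, -4.893], TCP at [191.492, -568.627, 231.292] pointing down, gripper open.
Joint ranges: [-169.43, 169.43], [-51.17, 129.36], [1.28, 143.12], [-76.62, 256.62], [0, 156.53], [-152.29, 152.29]. Speed limits (degrees/s): [136.94, 136.94, 159.86, 180, 180, 180].

### API

Orientations are given as [roll, pitch, yaw] about the fixed x, y, z axes, in that order (R = Rz(yaw) Ry(pitch) Rx(roll)).
In Python, from bench import sense, snapshot, hand_in, grip_depth gives the robot as it stands. The module is installed in compiled form; this text tells all that it offers.
- The arm moves only by the tool apply_moves, never from a script. Its argument "series" is text: rows parted by semicolons, each of 5 numbers parted by spaces: the shift along the tool's x, y, z each as a share of 0.3 m, from -1 to 1, then the turn about the tool's z as a share of 2 rad, from -1 to 1, then the gripper's target within -1 to 1 (shut at 1, half-way at 0, fully open at -1). In form: tx ty tz twist gripper; .... A call has 1 to 5 rows; each row shifts and turns the commanded pose from where the row before left it, along the tool's axes as they then stand; what a row does not reach is not made up. A row lasts 1/12 s, in which the tool goes at most 41.7 mm and 7.16 degrees, less where a joint would pass 70% of its speed; a pose out of reach is approached as far as the arm can. A call with a number of a shift or a turn outside -1 to 1 is refused whole. A call with a gripper value outside its range is refused whole. The fingers move at their own pace and stop on an object; "squeeze" is the grip in N (left out, the last holds). Time passes only in rows, so rows that do not move let the fingers close. It gives the time, the measured TCP pose, the force, the opening and the grip force at its end, in the units of the state.
- sense(): the state, without advancing time (a new reading comes with each control period).
- snapshot(name): name is "side" or "top" or "wrist"; returns a dict with "frame" (400x640x3 uint8, blue, green, red), "depth" (400x640 float32, mm along the optical axis (not along the pixel's ray), 0 where there is no reading), "intrinsics" (3x3 intrinsics, pixels), "dist" ([k1, k2, p1, p2, k3] as OpenCV has them; the pictures are not rectified), "extrinsics" (4x4, takes a point from camera to world coordinates); the wrist camera has in their place "tool_from_camera" (4x4, takes a point from camera to tool coordinates, whose origin is the TCP and whose axes are the flange's). Camera axes: x right, y down, z forward; pixel columns grow to the right and rows downward; lengths in mm; the calibration is good to about 2 mm. A picture is of the moment at which its call begins: read the wrist's pose just before it.
- hand_in(): hands the job in; it is judged then, once.
The state is a dict: "time": time; "joint_pos": joint angles; "qd": joint speeds; "joint_efforts": joint torques, N m; "tool_pos": TCP position; "tcp_rot": TCP orientation; "ft_force": force on the tool from outside, world axes, zero at the start; "wrist_torque": the same for the moment, N m; "finger_gap": finger opening in mm; "grip_force": force on a finger pad.
Only numpy, scipy, OpenCV 4.12 (cv2) and the standard library are available. Lean on these libraries where they do the work, as an engineer would, in place of code of your own. Each camera call takes 0.05 s, during which the arm holds its last target. There are 200 camera calls.

### The job

Three blue tube rotors with white collars lie on the lab bench, and only one has keyways that line up with the orange key of the mixer's drive spindle. Take that rotor, turn it so that its keyways match the key, and lower it over the spindle until it is fully home, flat on the drive plate; do not drop it from a height. Leave the other two rotors where they are.

Things in the scene. Friction and masses are not known exactly. Their poses are not given: they have to be found in the camera images.
- rotor_a_grip (a point): Matching rotor, 0.15-0.31 kg: blue flange 104 mm across (top 6 mm above underside), white collar 60 mm across (top 54 mm above underside). 28 mm black bore with TWO OPPOSITE keyways: a through slot 16 mm wide, 48 mm end to end. Point: on its axis, 34 mm above its underside, the height to grip the collar from above, in any direction. z up; x along the slot (a half turn gives the same part).
- rotor_b_grip (a point): Wrong rotor: same sizes and colours, but its two keyways stand at a RIGHT ANGLE to each other (along its +x and +y). Point on its axis, 34 mm above its underside. Leave it where it is.
- rotor_c_grip (a point): Wrong rotor: same sizes and colours, but with a SINGLE keyway (along its +x). Point on its axis, 34 mm above its underside. Leave it where it is.
- spindle_seat (a point): Fixed upright spindle on a white mixer housing. Point: on its axis, on top of the dark drive plate (100 mm across, 48 mm above the bench), where the rotor's underside rests. Steel shaft 20 mm thick, 46 mm high, tapered top; through it an orange key bar 40 mm long, 8 wide, 32 high, top 10 mm narrowing. z up; x along the key: the rotor's x goes along it, either way round. Free play 4 mm, 10 degrees.
Not all that is in view belongs to the job. What is shaped like the part that bears rotor_a_grip but purple is not meant.

How it is judged:
By the outcome, as a careful person would: the job done as asked, in the order asked, and still so for the second after the job is handed in, with the robot touching nothing.
It also fails if it takes over 34 s, if anything falls off the work surface, if the arm or the gripper's body presses on something with over 40 N, if the wrist force passes 120 N, or if a joint passes its speed limit or range.

## Working session

There is one attempt and no reset: what is moved stays moved. The work goes in short steps, Python scripts to look and compute and a tool call to move; the robot and the scene stay as the last step left them, time stands still between calls to the robot, and variables do not carry over. Pictures are saved under pics/ and viewed, at most 10 in all, crops included, and the job is handed in when it is done.

Besides the shell and the picture viewer there is one more tool, called after "Call:" by a JSON object that holds its "fn" and its "kwargs". apply_moves: Moves the arm, as the interface text tells. Its arguments: {"type":"object","properties":{"series":{"type":"string"},"squeeze":{"type":"number"}},"required":["series"]}

```bash
mkdir -p pics
cat > h.py <<'E'
import numpy as np, cv2, pickle
from bench import sense, snapshot, hand_in, grip_depth
from scipy.spatial.transform import Rotation as R
def toolT(s):
    T=np.eye(4);T[:3,:3]=R.from_euler('xyz',s['tcp_rot'],degrees=True).as_matrix();T[:3,3]=s['tool_pos'];return T
def cam(name):
    s=sense();d=snapshot(name)
    d['T']=toolT(s)@d['tool_from_camera'] if name=='wrist' else d['extrinsics']
    return d
def cloud(d):
    h,w=d['depth'].shape
    g=np.stack(np.meshgrid(np.arange(w),np.arange(h)),-1).reshape(-1,1,2).astype(np.float32)
    n=cv2.undistortPoints(g,np.array(d['intrinsics']),np.array(d['dist'])).reshape(h,w,2)
    P=np.dstack([n,np.ones((h,w))])*d['depth'][...,None]
    W=P@d['T'][:3,:3].T+d['T'][:3,3]; W[d['depth']<=0]=np.nan
    return W
def ortho(d,c,half,z,px=4):
    "rectified top view at plane z around c: px pixels per mm; col=+x, row=-y"
    n=int(2*half*px);u=(np.arange(n)+.5)/px-half
    X,Y=np.meshgrid(c[0]+u,c[1]-u);Pw=np.stack([X,Y,np.full_like(X,z)],-1).reshape(-1,3)
    Ti=np.linalg.inv(d['T']);rv=cv2.Rodrigues(Ti[:3,:3])[0]
    p=cv2.projectPoints(Pw,rv,Ti[:3,3],np.array(d['intrinsics']),np.array(d['dist']))[0].reshape(n,n,2).astype(np.float32)
    return cv2.remap(d['frame'],p[...,0],p[...,1],cv2.INTER_LINEAR)
E
python3 - <<'E'
from h import *
s=sense();print(s,grip_depth)
t=cam('top');sd=cam('side')
pickle.dump((t,sd),open('a.pkl','wb'))
cv2.imwrite('pics/top.png',t['frame']);cv2.imwrite('pics/side.png',sd['frame'])
E
```

```text
{'time': 0.0, 'joint_pos': array([-7.62831336e+01,  7.51601437e+00,  8.53294883e+01,  9.49956010e-04,
        8.72619361e+01, -4.89186659e+00]), 'qd': array([ 0.02291352, -0.03753465, -0.0161321 , -0.02760534,  0.00751976,
       -0.0222328 ]), 'joint_efforts': array([ 1.03943315e-03, -5.69406009e+01, -5.00549912e+01, -2.48829483e-04,
        1.48976332e-02,  4.23762486e-06]), 'tool_pos': array([ 191.36921255, -568.07881793,  230.23298669]), 'tcp_rot': array([-1.79893033e+02, -1.01072212e-02,  1.86086773e+01]), 'ft_force': array([ 0.00352665,  0.20800561, -0.41420577]), 'wrist_torque': array([-0.03190183,  0.04199592,  0.04467683]), 'grip_force': 0.0, 'finger_gap': 85.29077418558488} 18.700000000000003
```

View pics/top.png

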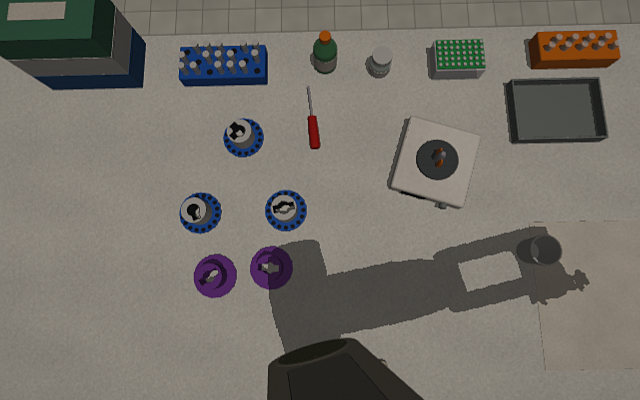

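The top view shows three blue candidates at (238,132), (196,212) and (284,208), and the spindle at (438,157). Two purple look-alikes, not meant, are at (212,274) and (270,266). Next I'll measure the positions and make one close crop.

Run:
```python
from h import *
t,sd=pickle.load(open('a.pkl','rb'))
W=cloud(t);out=[]
for n,(u,v) in dict(r1=(238,132),r2=(196,212),r3=(284,208)).items():
    A=W[v-32:v+32,u-32:u+32].reshape(-1,3);A=A[abs(A[:,2]-54)<6]
    (c,r)=cv2.minEnclosingCircle(A[:,:2].astype(np.float32));print(n,c,r,np.median(A[:,2]),len(A))
    out.append(ortho(t,c,36,54,px=5))
A=W[125:190,400:475].reshape(-1,3);P=A[(abs(A[:,2]-48)<4)]
f=t['frame'][125:190,400:475].reshape(-1,3).astype(int);k=(abs(A[:,2]-48)<5)&(f.max(1)<90)
c,r=cv2.minEnclosingCircle(A[k][:,:2].astype(np.float32));print('plate',c,r,np.median(A[k],0))
out.append(cv2.resize(ortho(t,c,60,80,px=3),(360,360)))
cv2.imwrite('pics/c.png',np.vstack([np.hstack(out[:2]),np.hstack(out[2:])])[:, :])
im=cv2.resize(cv2.imread('pics/c.png'),(600,600));cv2.imwrite('pics/c.png',im)
```

```text
r1 (649.9237060546875, 231.36904907226562) 30.430389404296875 53.05261314962354 337
r2 (458.0768737792969, 335.0455627441406) 30.529172897338867 53.27256790818285 393
r3 (459.2995300292969, 123.15221405029297) 30.039154052734375 53.15685826222477 355
plate (568.8311767578125, -244.7138671875) 49.96345901489258 [ 567.02245771 -240.43287144   47.00888118]
```

View pics/c.png

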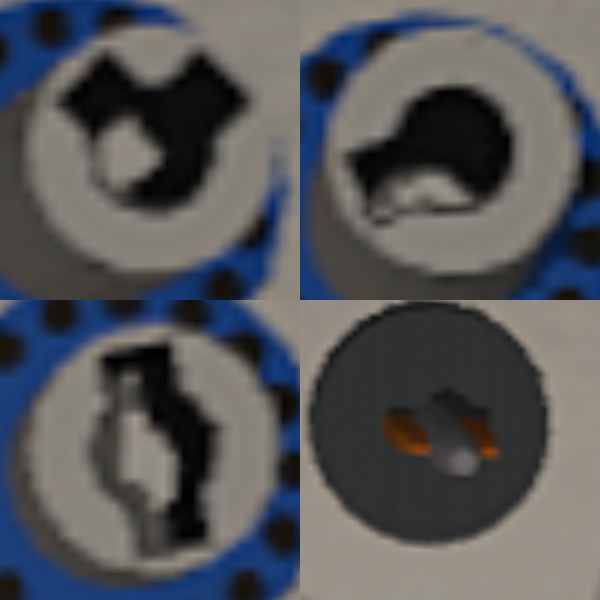

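r3 (bottom left, top-image pixel (284,208)) is the match: its two keyways are opposite. r1 has them at a right angle and r2 has only one. I'll pass over the spindle first for a close look at the key.

Call:
{"fn": "apply_moves", "kwargs": {"series": "0.11 -0.0445 0 0 -1;0.11 -0.0445 0 0 -1;0.11 -0.0445 0 0 -1;0.11 -0.0445 0 0 -1;0.11 -0.0445 0 0 -1"}}

```text
time: 0.52
tool_pos: [327.3, -451.3, 230.8]
tcp_rot: [-180.0, 0.0, 18.6]
ft_force: [0.2, -1.1, 0.7]
finger_gap: 85.5
grip_force: 0.0
```

Call:
{"fn": "apply_moves", "kwargs": {"series": "0.11 -0.0445 0 0 -1;0.11 -0.0445 0 0 -1;0.11 -0.0445 0 0 -1;0.11 -0.0445 0 0 -1;0.11 -0.0445 0 0 -1"}}

```text
time: 0.93
tool_pos: [462.6, -335.2, 230.9]
tcp_rot: [-180.0, 0.0, 18.6]
ft_force: [0.7, -0.4, 0.7]
finger_gap: 85.3
grip_force: 0.0
```

Call:
{"fn": "apply_moves", "kwargs": {"series": "0.11 -0.0445 0 0 -1;0.11 -0.0445 0 0 -1;0 0 0 0 -1;0 0 0 0 -1;0 0 0 0 -1"}}

```text
time: 1.35
tool_pos: [515.3, -290.3, 230.7]
tcp_rot: [-180.0, 0.1, 18.7]
ft_force: [0.1, 0.1, 0.6]
finger_gap: 85.4
grip_force: 0.0
```

Run:
```python
from h import *
s=sense();print(s['tool_pos'],s['tcp_rot'],s['time'])
w=cam('wrist');print(w['tool_from_camera'].round(2));pickle.dump(w,open('w1.pkl','wb'))
cv2.imwrite('pics/w1.png',w['frame'])
```

```text
[ 515.29753106 -290.31765727  230.69584083] [-1.79963983e+02  6.38686533e-02  1.86553823e+01] 1.35
[[  -0.     -0.95   -0.31   80.61]
 [   1.     -0.      0.     -0.2 ]
 [  -0.     -0.31    0.95 -142.26]
 [   0.      0.      0.      1.  ]]
```

View pics/w1.png

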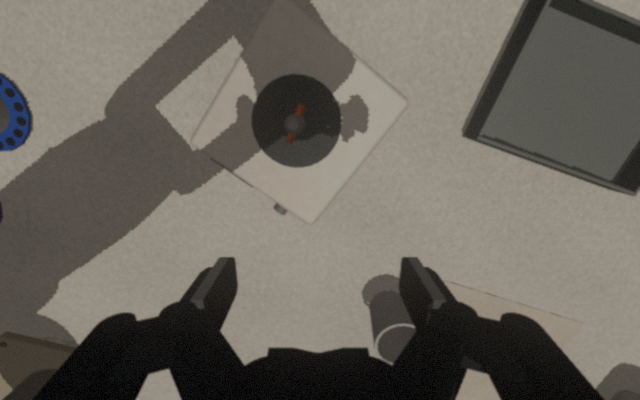

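The wrist view shows the drive plate at (297,120), with the orange key running from about (301,106) to (291,140). I'll measure the plate centre and the key angle.

```bash
cat >> h.py <<'E'
def spindle(d):
    W=cloud(d);f=d['frame'].astype(int)
    m=(abs(W[...,2]-48)<5)&(np.hypot(W[...,0]-568,W[...,1]+244)<70)&(f.max(2)<75)
    c,r=cv2.minEnclosingCircle(W[m][:,:2].astype(np.float32));
    o=ortho(d,c,40,79,px=8).astype(int)
    k=((o[...,2]>1.5*o[...,1])&(o[...,2]-o[...,0]>25)).astype(np.uint8)
    (b,sz,a)=cv2.minAreaRect(cv2.findNonZero(k))
    y,x=np.nonzero(k);C=np.cov(x,-y);v=np.linalg.eigh(C)[1][:,1]
    print('plate',c,r,'key ctr',c[0]+b[0]/8-40,c[1]+40-b[1]/8,'size',np.array(sz)/8,'rect',a,'pca',np.degrees(np.arctan2(v[1],v[0])))
    return o.astype(np.uint8)
E
python3 - <<'E'
from h import *
w=pickle.load(open('w1.pkl','rb'));o=spindle(w)
cv2.imwrite('pics/k1.png',cv2.resize(o,(400,400)))
E
```

```text
plate (571.0870971679688, -245.5678253173828) 49.722450256347656 key ctr 572.567497253418 -246.3042449951172 size [37.95536804  8.85802364] rect 3.7517290115356445 pca 177.07066002401666
```

View pics/k1.png

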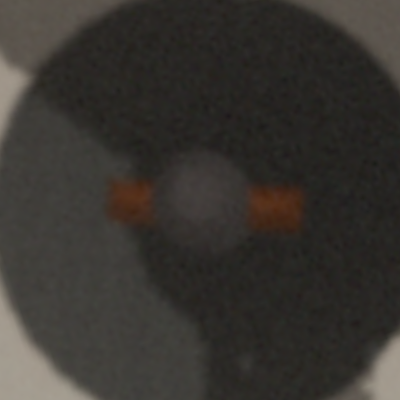

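Call:
{"fn": "apply_moves", "kwargs": {"series": "0.085 -0.098 0 0 -1;0.085 -0.098 0 0 -1;0.085 -0.098 0 0 -1;0.085 -0.098 0 0 -1;0.04 -0.098 0 0 -1"}}

```text
time: 1.82
tool_pos: [577.5, -114.1, 231.3]
tcp_rot: [180.0, -0.0, 18.5]
ft_force: [1.1, 0.6, 0.5]
finger_gap: 85.4
grip_force: 0.0
```

Call:
{"fn": "apply_moves", "kwargs": {"series": "0 -0.12 0 0 -1;-0.02 -0.12 0 0 -1;-0.02 -0.12 0 0 -1;-0.02 -0.12 0 0 -1;0 0 0 0 -1"}}

```text
time: 2.23
tool_pos: [511.2, 19.4, 231.3]
tcp_rot: [-179.9, 0.0, 18.7]
ft_force: [-0.0, -0.1, -0.3]
finger_gap: 85.3
grip_force: 0.0
```

The key crop is clear: the key lies at about -3° and the spindle is near (571,-245.5). The next stop is above rotor r3.

Call:
{"fn": "apply_moves", "kwargs": {"series": "-0.06 -0.125 0 0 -1;-0.06 -0.125 0 0 -1;-0.06 -0.125 0 0 -1;0 0 0 0 -1;0 0 0 0 -1"}}

```text
time: 2.65
tool_pos: [425.9, 105.5, 231.6]
tcp_rot: [180.0, -0.1, 18.7]
ft_force: [0.4, -0.3, 0.8]
finger_gap: 85.2
grip_force: 0.0
```

Run:
```python
from h import *
s=sense();print(s['tool_pos'],s['tcp_rot'])
w=cam('wrist');pickle.dump(w,open('w2.pkl','wb'))
W=cloud(w);m=(abs(W[...,2]-54)<4)&(np.hypot(W[...,0]-459,W[...,1]-123)<40)
c,r=cv2.minEnclosingCircle(W[m][:,:2].astype(np.float32));print('collar',c,r,np.median(W[m][:,2]))
o=ortho(w,c,36,54,px=8);g=cv2.cvtColor(o,cv2.COLOR_BGR2GRAY)
cv2.imwrite('pics/r2.png',np.hstack([cv2.resize(o,(400,400)),w['frame'][:,120:520]]))
```

```text
[425.90770619 105.50422237 231.55391438] [ 1.79975891e+02 -6.02208879e-02  1.86817332e+01]
collar (461.0289001464844, 123.34246826171875) 29.837249755859375 53.72319292189462
```

View pics/r2.png

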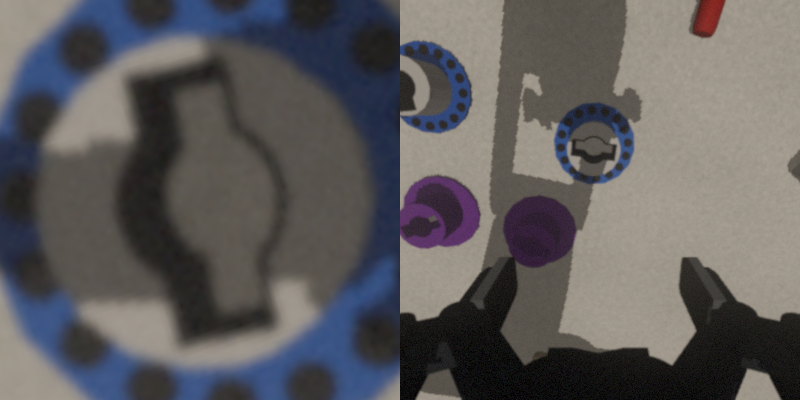

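The matching rotor is centred at about (460.5,123.3), with its slot at about 101°. Next come the descent and the grasp.

Call:
{"fn": "apply_moves", "kwargs": {"series": "0.128 -0.019 0.05 0 -1;0 0 0.12 0 -1;0 0 0.12 0 -1;0 0 0.12 0 -1;0 0 0.1 0 -1", "squeeze": 50}}

```text
time: 3.12
tool_pos: [461.4, 121.0, 75.6]
tcp_rot: [180.0, 0.1, 18.5]
ft_force: [-0.8, 0.6, -0.7]
finger_gap: 85.3
grip_force: 0.0
```

Call:
{"fn": "apply_moves", "kwargs": {"series": "0 0 0.1 0 -1;0 0 0.07 0 -1;0 0 0.04 0 -1;0 0 0.015 0 -1;0 0 0 0 -1"}}

```text
time: 3.53
tool_pos: [460.9, 121.4, 9.4]
tcp_rot: [-180.0, 0.2, 18.5]
ft_force: [0.4, 0.8, 0.1]
finger_gap: 84.7
grip_force: 0.0
```

Call:
{"fn": "apply_moves", "kwargs": {"series": "0 0 0 0 0.6;0 0 0 0 0.6;0 0 0 0 0.6;0 0 0 0 0.6;0 0 0 0 0.6"}}

```text
time: 3.95
tool_pos: [463.0, 122.9, 12.5]
tcp_rot: [179.9, -0.2, 18.6]
ft_force: [0.6, -3.4, 5.9]
finger_gap: 58.5
grip_force: 54.3
```

Call:
{"fn": "apply_moves", "kwargs": {"series": "0 0 -0.06 0 0.6;0 0 -0.13 0 0.6;0 0 -0.13 0 0.6;0 0 -0.13 0 0.6;0 0 0 0 0.6"}}

```text
time: 4.37
tool_pos: [466.1, 124.0, 155.0]
tcp_rot: [179.9, -0.8, 18.6]
ft_force: [2.1, -0.4, -1.2]
finger_gap: 58.6
grip_force: 54.9
```

Call:
{"fn": "apply_moves", "kwargs": {"series": "-0.004 0.06 0 0 0.6;-0.004 0.116 0 0 0.6;-0.004 0.116 0 0 0.6;-0.004 0.116 0 0 0.6;-0.004 0.116 0 0 0.6"}}

```text
time: 4.78
tool_pos: [505.8, -29.1, 145.8]
tcp_rot: [180.0, -0.0, 18.7]
ft_force: [0.6, 0.8, -2.2]
finger_gap: 58.8
grip_force: 54.8
```

Call:
{"fn": "apply_moves", "kwargs": {"series": "-0.004 0.116 0 0 0.6;-0.004 0.116 0 0 0.6;-0.004 0.116 0 0 0.6;-0.004 0.116 0 0 0.6;-0.004 0.116 0 0 0.6"}}

```text
time: 5.2
tool_pos: [555.7, -196.2, 145.5]
tcp_rot: [-180.0, -0.0, 18.6]
ft_force: [0.4, -0.0, -1.9]
finger_gap: 58.6
grip_force: 54.8
```

Call:
{"fn": "apply_moves", "kwargs": {"series": "-0.004 0.116 0 0 0.6;-0.004 0.06 0 0 0.6;0 0 0 -0.06 0.6;0 0 0 -0.06 0.6;0 0 0 -0.06 0.6"}}

```text
time: 5.62
tool_pos: [569.9, -245.9, 145.1]
tcp_rot: [-180.0, 0.0, 39.5]
ft_force: [-0.5, 0.0, -2.4]
finger_gap: 58.6
grip_force: 54.8
```

Call:
{"fn": "apply_moves", "kwargs": {"series": "0 0 0 -0.06 0.6;0 0 0 -0.06 0.6;0 0 0 -0.06 0.6;0 0 0 -0.06 0.6;0 0 0 -0.06 0.6"}}

```text
time: 6.03
tool_pos: [570.1, -245.2, 145.4]
tcp_rot: [-180.0, -0.0, 74.0]
ft_force: [-0.4, -0.0, -1.4]
finger_gap: 58.2
grip_force: 54.8
```

Call:
{"fn": "apply_moves", "kwargs": {"series": "0 0 0 -0.06 0.6;0 0 0 -0.06 0.6;0 0 0 -0.06 0.6;0 0 0 0 0.6;0 0 0 0 0.6"}}

```text
time: 6.45
tool_pos: [570.1, -245.2, 145.5]
tcp_rot: [-180.0, -0.0, 94.0]
ft_force: [-0.7, -0.5, -2.0]
finger_gap: 58.6
grip_force: 54.8
```

Run:
```python
from h import *
s=sense();print(s['tool_pos'],s['tcp_rot'],s['time'],s['ft_force'],s['finger_gap'])
w=cam('wrist');pickle.dump(w,open('w3.pkl','wb'))
W=cloud(w);T=toolT(s);c=T[:2,3];z=s['tool_pos'][2]-11+54
m=(abs(W[...,2]-z)<8)&(np.hypot(W[...,0]-c[0],W[...,1]-c[1])<45)
print(z,m.sum(),np.nanmedian(W[m],0))
o=ortho(w,c,36,z,px=8)
cv2.imwrite('pics/w3.png',np.hstack([cv2.resize(o,(400,400)),w['frame'][:,120:520]]))
```

```text
[ 570.05698012 -245.23778207  145.50636665] [-1.79985570e+02 -1.77105413e-02  9.40342135e+01] 6.45 [-0.73924899 -0.49661955 -2.03720324] 58.62776334482612
188.50636664530475 10683 [ 569.78495142 -235.91183315  186.54003243]
```

View pics/w3.png

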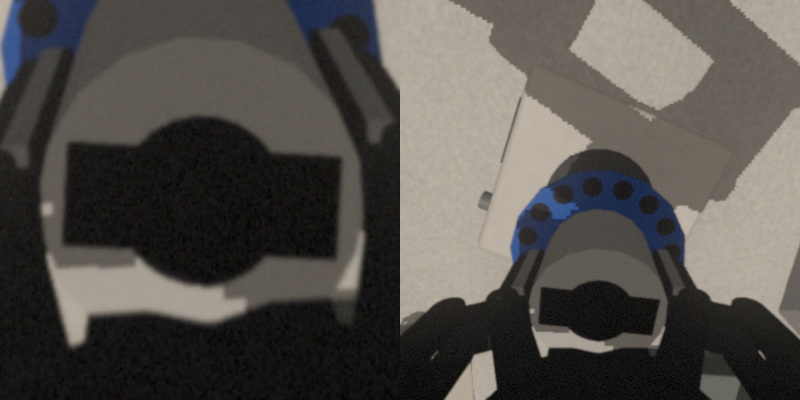

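The held slot reads about -3°, which matches the key, and it is centred within about 1 mm. I'll lower it while watching the force.

Call:
{"fn": "apply_moves", "kwargs": {"series": "0 0.001 0.06 0 0.6;0 0 0.06 0 0.6;0 0 0.02 0 0.6;0 0 0.02 0 0.6;0 0 0 0 0.6"}}

```text
time: 6.92
tool_pos: [569.7, -245.0, 96.4]
tcp_rot: [-179.9, -0.1, 94.2]
ft_force: [-0.2, -0.3, -1.6]
finger_gap: 59.0
grip_force: 54.8
```

Call:
{"fn": "apply_moves", "kwargs": {"series": "0 0 0.015 0 0.6;0 0 0.015 0 0.6;0 0 0.015 0 0.6;0 0 0.0 0 0.6;0 0 0 0 0.6"}}

```text
time: 7.33
tool_pos: [570.3, -245.4, 84.1]
tcp_rot: [-180.0, -0.0, 94.2]
ft_force: [0.3, -0.5, -1.7]
finger_gap: 58.8
grip_force: 54.8
```

Call:
{"fn": "apply_moves", "kwargs": {"series": "0 0 0.015 0 0.6;0 0 0.015 0 0.6;0 0 0.01 0 0.6;0 0 0.01 0 0.6;0 0 0 0 0.6"}}

```text
time: 7.75
tool_pos: [569.9, -245.1, 68.1]
tcp_rot: [-179.9, -0.0, 94.2]
ft_force: [0.0, -1.1, -1.9]
finger_gap: 58.9
grip_force: 54.8
```

Call:
{"fn": "apply_moves", "kwargs": {"series": "0 0 0.007 0 0.6;0 0 0.007 0 0.6;0 0 0.004 0 0.6;0 0 0 0 0.6;0 0 0 0 0.6"}}

```text
time: 8.17
tool_pos: [570.5, -245.4, 63.8]
tcp_rot: [-180.0, -0.0, 94.2]
ft_force: [-0.2, 0.0, -2.2]
finger_gap: 58.6
grip_force: 54.8
```

Call:
{"fn": "apply_moves", "kwargs": {"series": "0 0 0.005 0 0.6;0 0 0.004 0 0.6;0 0 0 0 0.6;0 0 0 0 0.6"}}

```text
time: 8.5
tool_pos: [570.4, -245.4, 61.1]
tcp_rot: [-180.0, -0.0, 94.2]
ft_force: [0.3, 0.4, -1.7]
finger_gap: 58.8
grip_force: 54.8
```

Call:
{"fn": "apply_moves", "kwargs": {"series": "0 0 0.004 0 0.6;0 0 0 0 0.6;0 0 0 0 0.6"}}

```text
time: 8.75
tool_pos: [570.7, -245.6, 60.6]
tcp_rot: [180.0, 0.0, 94.2]
ft_force: [-1.1, 0.5, 2.8]
finger_gap: 58.5
grip_force: 55.1
```

Call:
{"fn": "apply_moves", "kwargs": {"series": "0 0 0.003 0 0.6;0 0 0 0 0.6;0 0 0 0 0.6"}}

```text
time: 9.0
tool_pos: [570.8, -245.7, 60.5]
tcp_rot: [180.0, 0.0, 94.2]
ft_force: [-4.8, 2.0, 8.8]
finger_gap: 58.8
grip_force: 56.2
```

Firm contact at the predicted height, so I'll release and retreat.

Call:
{"fn": "apply_moves", "kwargs": {"series": "0 0 -0.003 0 -1;0 0 0 0 -1;0 0 0 0 -1;0 0 0 0 -1;0 0 0 0 -1"}}

```text
time: 9.42
tool_pos: [570.4, -245.4, 59.8]
tcp_rot: [-180.0, -0.0, 94.2]
ft_force: [0.4, 0.9, 0.1]
finger_gap: 85.5
grip_force: 0.0
```

Call:
{"fn": "apply_moves", "kwargs": {"series": "0 0 -0.04 0 -1;0 0 -0.1 0 -1;0 0 -0.12 0 -1;0 0 -0.12 0 -1;0 0 -0.12 0 -1"}}

```text
time: 9.83
tool_pos: [570.2, -245.3, 212.4]
tcp_rot: [180.0, 0.0, 94.2]
ft_force: [-0.1, -0.9, -0.9]
finger_gap: 85.1
grip_force: 0.0
```

Call:
{"fn": "apply_moves", "kwargs": {"series": "-0.12 0 0 0 -1;-0.12 0 0 0 -1;0 0 0 0 -1;0 0 0 0 -1;0 0 0 0 -1"}}

```text
time: 10.25
tool_pos: [575.6, -317.2, 210.2]
tcp_rot: [-180.0, -0.0, 94.2]
ft_force: [0.6, 0.2, -0.3]
finger_gap: 85.2
grip_force: 0.0
```

Run:
```python
from h import *
s=sense();print(s['tool_pos'],s['ft_force'],s['finger_gap'])
w=cam('wrist');W=cloud(w);q=np.hypot(W[...,0]-570.5,W[...,1]+245.5)
m=(abs(W[...,2]-102)<6)&(q<40)
P=W[m];A=np.c_[P[:,:2]-P[:,:2].mean(0),np.ones(len(P))];print('collar top',np.median(P[:,2]),'slope',np.linalg.lstsq(A,P[:,2],rcond=None)[0])
f=(q>34)&(q<50);print('flange top z',np.nanmedian(W[f][:,2]))
cv2.imwrite('pics/end.png',w['frame'])
```

```text
[ 575.59304191 -317.21222076  210.18832415] [ 0.60506097  0.18736318 -0.29435051] 85.24100453058978
collar top 101.71840765019927 slope [1.47090585e-03 1.78284517e-03 1.01678622e+02]
flange top z 53.88252050480284
```

View pics/end.png

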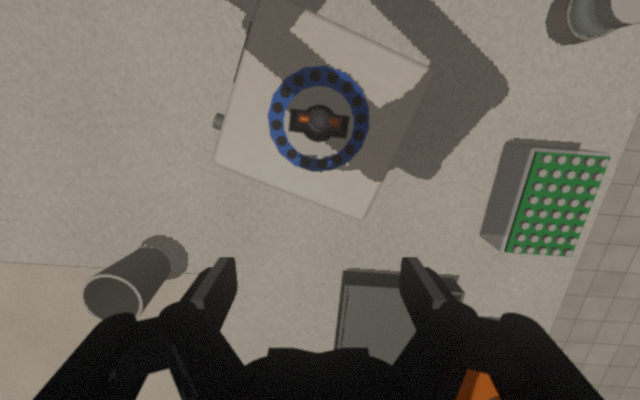

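The rotor at (319,120) sits flat on the drive plate, with the orange key inside its slot. The collar top is at 102 mm and level.

```bash
python3 -c "from bench import hand_in; print(hand_in())"
```

```text
the job is handed in; nothing more can be done
None
```

I lowered the matching rotor over the spindle with its keyways on the key; it sits level and fully home on the drive plate. I released it, left the other two rotors where they were, and handed the job in at about 10 s.

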